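Seat a belt tensioner in its holding fixture and hold its arm wound to the stop

ROBOT

A 6-joint arm with a two-finger parallel gripper is mounted at the origin on the work surface. World frame = base frame: x ahead of the robot, y to its left, z up, the work surface at z = 0. Lengths are in m, angles in rad, forces in N, time in s.
With the tool pointing down it reaches from about 0.425 to 0.95 m from the base axis. Payload 14.7 kg.
Tool frame: the origin (TCP) lies at the very end of the fingers, on their centre line; the grasp point (between the pads) lies 19 mm behind it (ctrl.pinch_z is the distance from the TCP to the grasp point, in m); x points along the fingers, y is the direction in which the jaws open and shut, and the axes are right-handed (so a half turn about x gives the same grasp; the last joint's range is limited). The gripper opens to 85 mm and grips with 20 to 120 N. Pads are 22 mm wide; open, the fingers measure 114 mm over their backs; the gripper's body (76 mm by 85 mm) begins 54 mm behind the grasp point. The pads swing forward as they close: fully open they stand 13 mm farther back than shut.
Start: joints at [-1.232, 0.48, 1.596, -0, 1.065, -0.047], TCP at [0.245, -0.602, 0.203] pointing down, gripper open.
Joint ranges: [-2.75, 2.75], [-0.82, 2.05], [0.23, 2.67], [-1.56, 4.7], [0.09, 2.69], [-2.92, 2.92]. Speed limits (rad/s): [1.89, 1.89, 2.39, 3.01, 3.01, 3.01].

INTERFACE

Orientations are given as a unit quaternion [w, x, y, z].
In Python, from rig import ctrl gives the robot as it stands.
- The arm moves only by the shell command python3 -m pendant 'ROWS' [FORCE]. ROWS is JSON, a list of rows, each a list of 7 numbers: the shift along the tool's x, y, z in m, then the turn, a rotation vector about the tool's x, y, z in degrees, then the opening, from 0 (shut) to 1 (fully open). In form: [[x, y, z, ax, ay, az, hand], ...]. A call has 1 to 12 rows; each row shifts and turns the commanded pose from where the row before left it, along the tool's axes as they then stand; what a row does not reach is not made up. A row lasts 1/10 s, in which the tool goes at most 50 mm and 8.59 degrees, less where a joint would pass 70% of its speed; a pose out of reach is approached as far as the arm can. A call is refused whole if a number of a shift passes 0.05 or a number of a turn 8.59, either way. A call with a gripper value outside its range is refused whole. The fingers move at their own pace and stop on an object; FORCE is the grip in N (left out, the last holds). Time passes only in rows, so rows that do not move let the fingers close. It gives the time, the measured TCP pose, the force and the opening at its end, in the units of the state.
- ctrl.observe(): the state, without advancing time (a new reading comes with each control period).
- ctrl.capture(name): name is "scene" or "side" or "wrist"; returns a dict with "image" (480x640x3 uint8, blue, green, red), "fx", "fy", "cx", "cy" (pixels), "xyz" and "orientation" of the camera in the world; the wrist camera has in their place "mount" (4x4, takes a point from camera to tool coordinates, whose origin is the TCP and whose axes are the tool frame's). Camera axes: x right, y down, z forward; pixel columns grow to the right and rows downward; lengths in m; the calibration is good to about 2 mm. A picture is of the moment at which its call begins: read the wrist's pose just before it. There is no depth.
- ctrl.close_job(): hands the job in, once; it reports no verdict.
The state is a dict: "time_s": time; "qpos": joint angles; "joint_velocities": joint speeds; "effort": joint torques, N m; "eef_pos": TCP position; "tcp_rot": TCP orientation; "force": force on the tool from outside, world axes, zero at the start; "wrist_torque": the same for the moment, N m; "grip_width": finger opening in m.
Only numpy, scipy, OpenCV 4.12 (cv2) and the standard library are available. Lean on these libraries where they do the work, as an engineer would, in place of code of your own. Each camera call takes 0.05 s, during which the arm holds its last target. There are 200 camera calls.

TASK

Set the spring-loaded belt tensioner down into the keyed pocket of the blue holding fixture, tang in the notch, so that it sits flat and square on the pocket floor; lower it in, do not drop it, and let go of it. Then wind its red pulley arm against the spring, anticlockwise seen from above, right round to its stop, and finish while still holding it firmly against the stop, ready for a mate to slip the lock pin in. Leave the parts bin, wrench, spare pulley and lock pin where they lie.

Things in the scene. Friction and masses are not known exactly. Their poses are not given: they have to be found in the camera images.
- tensioner_mid (a point): Loose belt tensioner, 0.9 kg, upright: on its pivot axis, half-way up the aluminium spring housing, 29 mm above the foot's underside. z up, x to the tang. Housing 64 (x) by 40 (y) mm, 14 to 44 mm above the underside, round ends, two upright flats facing +y and -y, 40 mm apart, 24 mm long in x, clear from above: grip there. Arm hub (38 mm across) and bolt head on top reach 64 mm.
- tensioner_tang (a point): Point on the tensioner's tang, 45 mm from the pivot axis along the tensioner's +x, 7 mm above the underside. The aluminium foot is 80 (x) by 60 (y) by 14 mm high, centred on the pivot axis; the tang, 18 mm wide and as high as the foot, runs on from its +x edge to x = 52 mm. Axes as the tensioner's.
- pulley_mid (a point): Centre of the black pulley under the red arm's outer end, 85 mm from the pivot axis: upright cylinder 40 mm across, 17 to 41 mm above the foot's underside; it does not spin. The arm above it (44 to 56 mm up, bolt head to 62) is 22 mm wide, 26 at the round end. x axis outward along the arm. The pulley can be pushed from the side or gripped from above.
- pulley_arm (a joint): Turn of the red arm about the pivot, rad, anticlockwise from above: 0 at rest, 1.15 at the fixed stop. At rest the arm points 200 degrees anticlockwise from the tensioner's +x (towards -x, a little -y), at the stop 266 degrees (nearly -y). At the pulley it takes about 3 N to start, rising evenly to 7 N at the stop; let go, it springs back.
- fixture_pocket (a point): Middle of the pocket floor of the fixed fixture, 8 mm above the bench. z up, x to the notch. Pocket 83 (x) by 63 (y) mm, 14 mm deep: 1.5 mm of play all round the tensioner's foot, and 3 mm of 45-degree lead-in at the rim. Seated, the tensioner's pivot axis stands over this point, x axes alike, foot on the floor, its top level with the rim.
- fixture_notch (a point): Middle of the notch for the tang, on the pocket floor, 47.5 mm from the pocket's middle along its +x. Notch 21 mm wide (y), reaching to x = 53.5 mm from the pocket's middle. The blue walls span x -57.5 to 63.5 and y -47.5 to 47.5 mm about the pocket's middle, top 22 mm above the bench, on a steel base plate 170 by 140 by 8 mm.
- parts_bin: Bystander: loose open blue plastic bin of small parts, 150 (x) by 100 (y) by 70 mm high; origin under its middle.
- wrench: Bystander: loose open-end wrench 200 mm long, lying along its x axis.
- spare_pulley: Bystander: loose black pulley, 52 mm across and 26 mm high, standing on its face; origin under its middle.
- lock_pin: Bystander: loose steel pin 70 mm long with a yellow cross handle 40 mm wide, lying along its x axis.
Mind the look-alikes: they are no part of the job. Of the things like the part that bears fixture_pocket, leave any that is brown; of the rest the smaller one is meant.

How it is judged:
On the way:
1. the tensioner sits flat and square in the pocket, tang in the notch, let go, its arm still at rest (horizontal distance between tensioner_mid and fixture_pocket below 0.004 m and z of tensioner_mid in the frame of fixture_pocket below 0.031 m and x of tensioner_tang in the frame of fixture_pocket above 0.04 m and angle between the x axis of tensioner_mid and the x axis of fixture_pocket, either way round below 0.09 rad and angle between tensioner_mid's own z axis and vertical below 0.04 rad and contact force between the fingers and tensioner below 0.3 N and value of joint pulley_arm below 0.15 rad), for 0.2 s.
At the end, for the whole second after the job is handed in: Robot still presses the resting red arm (over 2 N) within 0.06 rad of its stop; tensioner seated: within 4 mm of the pocket middle, 2 mm of its floor, square to 0.09 rad, level to 0.04 rad, tang in notch; bin, wrench, spare pulley and pin within 30 mm of their starts (value of joint pulley_arm above 1.09 rad and velocity of joint pulley_arm between -0.1 and 0.1 rad/s and contact force between any of the fingers, the arm and pulley_arm above 2 N and horizontal distance between tensioner_mid and fixture_pocket below 0.004 m and z of tensioner_mid in the frame of fixture_pocket below 0.031 m and x of tensioner_tang in the frame of fixture_pocket above 0.04 m and angle between the x axis of tensioner_mid and the x axis of fixture_pocket, either way round below 0.09 rad and angle between tensioner_mid's own z axis and vertical below 0.04 rad and distance of each of parts_bin, wrench, spare_pulley, lock_pin from where it was at the start of the episode below 0.03 m); the arm keeps its last pose, push and grip.
It fails at once if the tensioner is dropped (moves faster than 0.5 m/s with no finger on it) (linear speed of tensioner above 0.5 m/s and contact force between the fingers and tensioner below 0.05 N and contact force between the fingers and pulley_arm below 0.05 N).
It fails at once if a bystander is moved more than 30 mm (distance of any of parts_bin, wrench, spare_pulley, lock_pin from where it was at the start of the episode above 0.03 m).
It also fails if it takes over 51 s, if anything falls off the work surface, if the arm or the gripper's body presses on something with over 40 N, if the wrist force passes 120 N, or if a joint passes its speed limit or range.

## Working session

There is one attempt and no reset: what is moved stays moved. The work goes in short steps, Python scripts to look and compute and a shell command to move; the robot and the scene stay as the last step left them, time stands still between calls to the robot, and variables do not carry over. Pictures are saved under pics/ and viewed, about 8 in all and at most 12, crops included, and the job is handed in when it is done.

```bash
mkdir -p pics; ls
python3 - <<'E'
from rig import ctrl
import cv2,pickle
s=ctrl.observe();print(s)
print(ctrl.pinch_z)
for n in ["scene","side"]:
    c=ctrl.capture(n);cv2.imwrite(f"pics/{n}0.png",c["image"]);pickle.dump(c,open(f"{n}0.pkl","wb"))
    print({k:v for k,v in c.items() if k!="image"})
E
```

```text
pics
{'time_s': 0.0, 'qpos': array([-1.23159328e+00,  4.80822300e-01,  1.59685772e+00, -4.77593034e-05,
        1.06510583e+00, -4.65703371e-02]), 'joint_velocities': array([-0.00024435, -0.00094619, -0.00198395,  0.0014228 , -0.00087351,
       -0.00076673]), 'effort': array([-9.07834939e-03, -9.50658202e+01, -4.30187094e+01, -6.54521755e-04,
        1.23304073e-02, -5.13368684e-05]), 'eef_pos': array([ 0.2444545 , -0.60180575,  0.20218462]), 'tcp_rot': array([-0.13514013, -0.69391565, -0.13597053,  0.69406788]), 'force': array([ 0.11895453, -0.44712747, -0.00185024]), 'wrist_torque': array([0.04578367, 0.00143309, 0.03177407]), 'grip_width': 0.08516282431640296}
0.0187
{'fx': 595.4925110324692, 'fy': 595.4925110324692, 'cx': 325.38375385082514, 'cy': 229.98957322484796, 'xyz': array([ 1.47172237, -0.35312704,  0.81342909]), 'orientation': array([-0.35994643,  0.72063477,  0.53118385, -0.26261725])}
{'fx': 585.826266734334, 'fy': 585.826266734334, 'cx': 318.7070660725469, 'cy': 248.26957132312958, 'xyz': array([-0.19827453,  0.72454441,  0.75576585]), 'orientation': array([ 0.17163014, -0.31063295,  0.8249262 , -0.43993981])}
```

View pics/scene0.png

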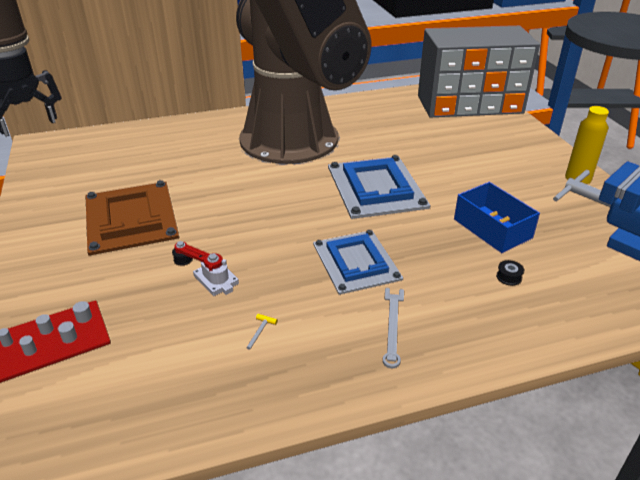

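View pics/side0.png

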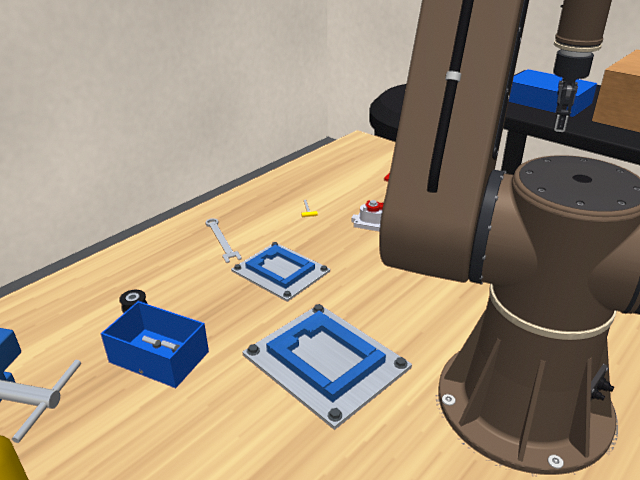

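Candidates: the brown fixture (130,215) is excluded. Of the blue ones, (380,185) looks larger and (358,260) smaller, which I'll check by size. There is one tensioner, at (213,272).

```bash
cat > h.py <<'E'
import numpy as np,cv2,pickle
from scipy.spatial.transform import Rotation as R
def q(o): return R.from_quat(np.roll(np.asarray(o),-1))
def ray(c,uv,z,st=None):
    uv=np.atleast_2d(np.asarray(uv,float))
    d=np.c_[(uv[:,0]-c["cx"])/c["fx"],(uv[:,1]-c["cy"])/c["fy"],np.ones(len(uv))]
    if "xyz" in c: o=np.asarray(c["xyz"]);M=q(c["orientation"]).as_matrix()
    else:
        T=np.asarray(c["mount"]);Rt=q(st["tcp_rot"]).as_matrix()
        M=Rt@T[:3,:3];o=Rt@T[:3,3]+st["eef_pos"]
    d=d@M.T
    return o+d*((z-o[2])/d[:,2])[:,None]
E
python3 - <<'E'
from h import *
c=pickle.load(open("scene0.pkl","rb"));im=c["image"]
a=cv2.resize(im[225:305,160:260],(400,320)[::1],interpolation=cv2.INTER_CUBIC)
a=cv2.resize(im[230:300,165:245],None,fx=5,fy=5,interpolation=cv2.INTER_CUBIC)
b=cv2.resize(im[225:300,310:410],None,fx=4,fy=4,interpolation=cv2.INTER_CUBIC)
o=np.zeros((350,800,3),np.uint8);o[:350,:400]=a;o[:300,400:]=b
cv2.imwrite("pics/crop0.png",o)
hsv=cv2.cvtColor(im,cv2.COLOR_BGR2HSV)
m=cv2.inRange(hsv,(100,130,60),(125,255,255))
for ct in cv2.findContours(m,cv2.RETR_EXTERNAL,cv2.CHAIN_APPROX_NONE)[0]:
    if cv2.contourArea(ct)<600: continue
    p=ray(c,ct[:,0],0.022)
    r=cv2.minAreaRect(p[:,:2].astype(np.float32)*1000);print(ct[:,0].mean(0),r)
m=cv2.inRange(hsv,(0,180,60),(8,255,255))|cv2.inRange(hsv,(172,180,60),(180,255,255))
for ct in cv2.findContours(m,cv2.RETR_EXTERNAL,cv2.CHAIN_APPROX_NONE)[0]:
    if cv2.contourArea(ct)<60: continue
    p=ray(c,ct[:,0],0.056);print("red",ct[:,0].mean(0),cv2.minAreaRect(p[:,:2].astype(np.float32)*1000))
E
```

```text
[356.70886076 256.91772152] ((577.1338500976562, -1.9816703796386719), (133.7131805419922, 98.91544342041016), 1.025658130645752)
[495.98058252 215.98058252] ((528.9212646484375, 350.05902099609375), (211.62586975097656, 180.9036865234375), 16.1361026763916)
[623.7804878  207.43902439] ((571.382080078125, 655.6809692382812), (87.87982940673828, 418.79180908203125), 49.861961364746094)
[376.82258065 181.37096774] ((312.1424255371094, 147.0123291015625), (141.8018035888672, 195.54571533203125), 85.60118865966797)
[395.52985075  52.53731343] ((-479.10113525390625, 528.8777465820312), (146.8229522705078, 270.6406555175781), 0.15861760079860687)
[562.5952381   84.47142857] ((-104.37649536132812, 984.5746459960938), (69.09698486328125, 863.7772216796875), 50.66073989868164)
red [ 51.50837989 339.1452514 ] ((669.5870971679688, -587.066162109375), (117.99663543701172, 171.0684814453125), 11.498229026794434)
red [199.76  255.744] ((517.1751708984375, -317.87823486328125), (114.54774475097656, 42.931907653808594), 38.50582504272461)
```

View pics/crop0.png

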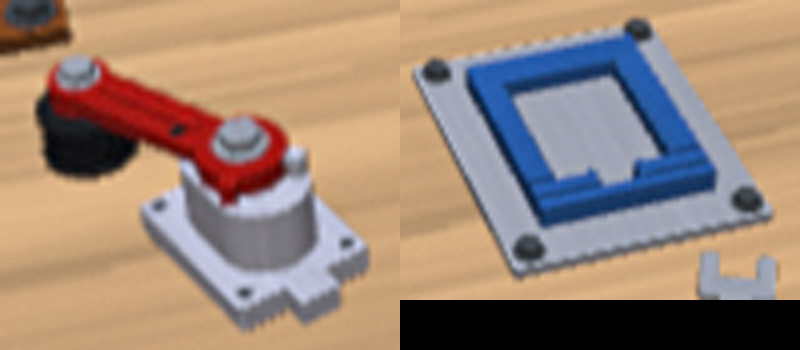

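The crop confirms it: the small blue fixture's walls measure about 121x95, with the notch at scene pixel (364,269), facing the camera (+x). The tensioner's pivot bolt is at (212,258), its pulley bolt at (181,244) and its tang tip at (229,290). Next I'll work out the approach.

Run:
```python
from h import *
from rig import ctrl
c=pickle.load(open("scene0.pkl","rb"))
P=ray(c,[212.4,258],.064)[0];Q=ray(c,[180.6,244],.062)[0];T=ray(c,[228.6,290],.014)[0]
print(P,Q,T, np.linalg.norm((Q-P)[:2]),np.linalg.norm((T-P)[:2]))
ang=lambda v:np.degrees(np.arctan2(v[1],v[0]))
print("arm-200",ang(Q-P)-200,"tang",ang(T-P))
s=ctrl.observe();M=q(s["tcp_rot"]).as_matrix();print(M.round(3));print("jaw yaw",ang(M[:,1]))
d=P-s["eef_pos"];print("shift tool",(M.T@d).round(3))
w=ctrl.capture("wrist");print(w["mount"])
```

```text
[ 0.5480665  -0.29427411  0.064     ] [ 0.48246845 -0.34887127  0.062     ] [ 0.59372362 -0.27500826  0.014     ] 0.08534608844634192 0.04955548021203299
arm-200 -340.2294401958701 tang 22.87819438484759
[[-0.     0.376 -0.926]
 [ 0.001 -0.926 -0.376]
 [-1.    -0.001 -0.   ]]
jaw yaw -67.89433773892321
shift tool [ 0.138 -0.171 -0.397]
[[ 5.46992653e-04 -2.66438767e-01  9.63851692e-01 -1.71406563e-01]
 [ 9.99999755e-01  5.67048373e-04 -4.10757021e-04  6.57874262e-04]
 [-4.37108940e-04  9.63851681e-01  2.66439011e-01 -6.71564377e-02]
 [ 0.00000000e+00  0.00000000e+00  0.00000000e+00  1.00000000e+00]]
```

```bash
python3 -m pendant '[[0,-0.017,-0.039,0.2,0,0,1],[0,-0.017,-0.04,0.2,0,0,1],[0,-0.017,-0.04,0.2,0,0,1],[0,-0.017,-0.04,0.2,0,0,1],[0,-0.017,-0.04,0.2,0,0,1],[0,-0.017,-0.04,0.2,0,0,1],[0.005,-0.017,-0.04,0.2,0,0,1],[0.01,-0.017,-0.04,0.2,0,0,1],[0.01,-0.017,-0.04,0.2,0,0,1],[0.01,-0.017,-0.038,0.3,0,0,1],[0,0,0,0,0,0,1],[0,0,0,0,0,0,1]]'
python3 - <<'E'
from h import *
from rig import ctrl
s=ctrl.observe();c=ctrl.capture("wrist");pickle.dump((s,c),open("w1.pkl","wb"));cv2.imwrite("pics/w1.png",c["image"])
M=q(s["tcp_rot"]).as_matrix();print(s["eef_pos"],M.round(3),s["joint_velocities"])
E
```

```text
time_s: 1.35
eef_pos: [0.5535, -0.2991, 0.1672]
tcp_rot: [-0.123, -0.696, -0.124, 0.697]
force: [-0.8, 0.0, 0.6]
grip_width: 0.0856
[ 0.55347846 -0.29911189  0.16719018] [[-0.001  0.344 -0.939]
 [ 0.    -0.939 -0.344]
 [-1.    -0.001  0.001]] [-0.03825725 -0.01374427  0.00254209 -0.00409538  0.00269127 -0.00631618]
```

View pics/w1.png

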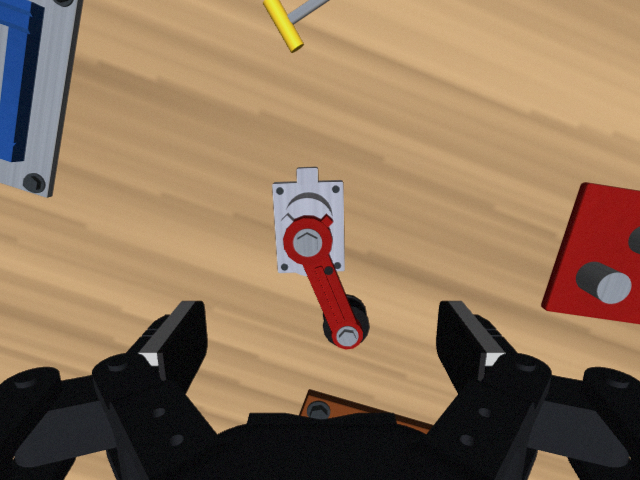

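The tensioner is centred at (307,242). Its foot corners are at (274,183), (343,181) and (277,271), its tang end at (297..317,168) and its pulley bolt at (346,337). The jaws straddle it well off to the sides.

Run:
```python
from h import *
s,c=pickle.load(open("w1.pkl","rb"))
P=ray(c,[307,242],.064,s)[0];Q=ray(c,[346.5,337],.062,s)[0]
F=ray(c,[[273.5,183],[343,181],[343.5,270.5],[277.5,271.5],[297,168],[317,168]],.014,s)
ang=lambda v:np.degrees(np.arctan2(v[1],v[0]))
print(P,Q,np.linalg.norm((Q-P)[:2]),"arm yaw",ang(Q-P)+160)
print(F[:,:2].round(4),np.linalg.norm(np.diff(F[:4],axis=0),axis=1))
print("front edge",ang(F[0]-F[1])-90,"left",ang(F[0]-F[3]),"right",ang(F[1]-F[2]),"ctr",F[:4].mean(0),"tang",F[4:].mean(0),ang(F[4:].mean(0)-P))
```

```text
[ 0.54072381 -0.29303688  0.064     ] [ 0.47685952 -0.34913205  0.062     ] 0.08500185562283852 arm yaw 21.29444640248144
[[ 0.5655 -0.2525]
 [ 0.5871 -0.3065]
 [ 0.5132 -0.3354]
 [ 0.492  -0.2805]
 [ 0.584  -0.2669]
 [ 0.5897 -0.2824]] [0.05817615 0.07934304 0.05882865]
front edge 21.80432024030722 left 20.858273711659216 right 21.33481173862949 ctr [ 0.53946486 -0.29370878  0.014     ] tang [ 0.58684165 -0.27466061  0.014     ] 21.725465698110565
```

```bash
python3 -m pendant '[[0.02,-0.005,0.005,-1.2,0,0,1],[0.025,-0.005,0.006,0,0,0,1],[0.025,0,0,0,0,0,1],[0.015,0,0,0,0,0,1],[0,0,0,0,0,0,1],[0,0,0,0,0,0,1],[0,0,0,0,0,0,1]]'
python3 - <<'E'
from h import *
from rig import ctrl
s=ctrl.observe();c=ctrl.capture("wrist");pickle.dump((s,c),open("w2.pkl","wb"));cv2.imwrite("pics/w2.png",c["image"])
M=q(s["tcp_rot"]).as_matrix();print(s["eef_pos"],M.round(3),s["joint_velocities"].round(4))
d=np.array([.540,-.2933,.017])-s["eef_pos"];print(M.T@d,np.degrees(np.arctan2(M[1,1],M[0,1])))
E
```

```text
time_s: 2.1
eef_pos: [0.5401, -0.2954, 0.084]
tcp_rot: [0.13, 0.696, 0.13, -0.695]
force: [0.1, -0.8, -0.2]
grip_width: 0.0852
[ 0.54009116 -0.2953855   0.08402131] [[ 0.002  0.361 -0.932]
 [-0.001 -0.932 -0.361]
 [-1.     0.001 -0.001]] [ 0.0051 -0.0044  0.0009  0.001  -0.0031  0.0023]
[ 0.06701911 -0.00207309 -0.00059658] -68.814395549223
```

View pics/w2.png

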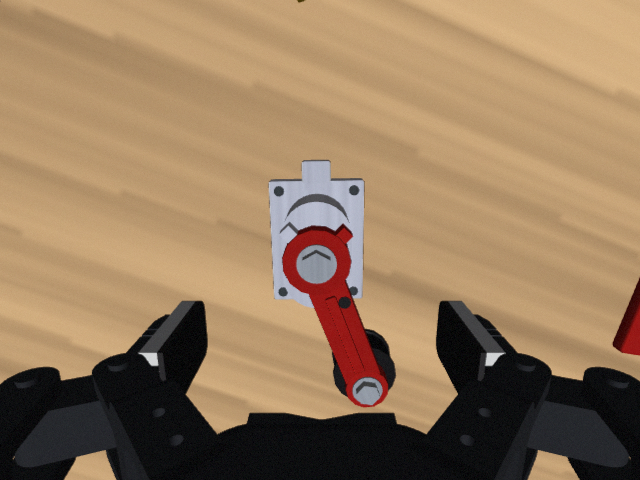

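The view shows the tensioner between the jaws and parallel to the image edges: bolt (316,264), foot corners (269,181), (364,179), (363,299), (274,299). One quick re-check of the centre before descending.

Run:
```python
from h import *
s,c=pickle.load(open("w2.pkl","rb"));M=q(s["tcp_rot"]).as_matrix()
P=ray(c,[316.5,264],.064,s)[0];F=ray(c,[[269,181],[364.5,179],[363.5,298.5],[274,299.5],[303,160.5],[330,160.5]],.014,s)
C=F[:4].mean(0);ang=lambda v:np.degrees(np.arctan2(v[1],v[0]))
print(P,C,ang(F[0]-F[1])-90,ang(F[0]-F[3]),ang(F[1]-F[2]))
for X in(P,C):print(M.T@(np.r_[X[:2],.017]-s["eef_pos"]))
```

```text
[ 0.54088612 -0.29304146  0.064     ] [ 0.53908784 -0.29402123  0.014     ] 22.39769503894533 21.58168713954721 22.42770464793369
[ 0.06702021 -0.00199392 -0.00151624]
[ 0.0670184  -0.00173024  0.00051458]
```

```bash
python3 -m pendant '[[0.02,-0.002,0,-0.6,0,0,1],[0.02,0,0,0,0,0,1],[0.016,0,0,0,0,0,1],[0.01,0,0,0,0,0,1],[0,0,0,0,0,0,1],[0,0,0,0,0,0,0.3],[0,0,0,0,0,0,0.3],[0,0,0,0,0,0,0.3],[0,0,0,0,0,0,0.3],[0,0,0,0,0,0,0.3],[0,0,0,0,0,0,0.3],[0,0,0,0,0,0,0.3]]' 60
```

```text
time_s: 3.35
eef_pos: [0.5391, -0.2929, 0.0179]
tcp_rot: [0.134, 0.695, 0.134, -0.694]
force: [-2.8, 2.2, 12.6]
grip_width: 0.0351
```

Width 35 mm is less than the 40 mm flats, and there is 12 N upward, so I'll look.

```bash
python3 -m pendant '[[0,0,0,0,0,0,0.3],[0,0,0,0,0,0,0.3]]'
python3 - <<'E'
from h import *
from rig import ctrl
s=ctrl.observe();c=ctrl.capture("wrist");d=ctrl.capture("scene")
pickle.dump((s,c),open("w3.pkl","wb"))
o=np.zeros((420,800,3),np.uint8);o[:400,:400]=c["image"][60:460,120:520];o[:400,400:]=cv2.resize(d["image"][200:300,160:260],None,fx=4,fy=4,interpolation=cv2.INTER_CUBIC)
cv2.imwrite("pics/w3.png",o);print(s["grip_width"],s["force"],s["wrist_torque"])
E
```

```text
time_s: 3.55
eef_pos: [0.5391, -0.2929, 0.0179]
tcp_rot: [0.134, 0.695, 0.133, -0.694]
force: [-2.6, 2.5, 12.2]
grip_width: 0.035
0.03499600163034438 [-2.63685808  2.47983629 12.22956391] [ 0.48363157  0.42283527 -0.04261267]
```

View pics/w3.png

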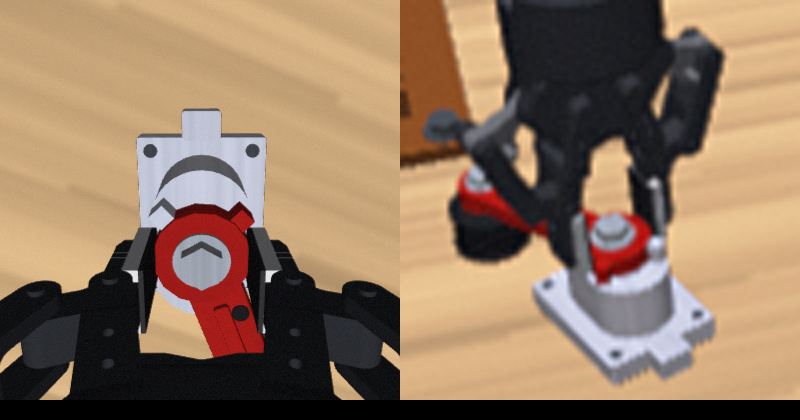

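The wrist crop shows both pads flanking the hub and housing symmetrically. The scene crop shows the fingers down beside the housing. The grip looks sound, with the 12 N explained by the pads swinging down as they close. I'll do a gentle test lift.

```bash
python3 -m pendant '[[-0.004,0,0,0,0,0,0.3],[-0.008,0,0,0,0,0,0.3],[-0.01,0,0,0,0,0,0.3],[-0.01,0,0,0,0,0,0.3],[0,0,0,0,0,0,0.3],[0,0,0,0,0,0,0.3]]' 90
python3 - <<'E'
from h import *
from rig import ctrl
s=ctrl.observe();c=ctrl.capture("wrist");d=ctrl.capture("scene")
o=np.zeros((420,800,3),np.uint8);o[:400,:400]=c["image"][60:460,120:520];o[:400,400:]=cv2.resize(d["image"][200:300,160:260],None,fx=4,fy=4,interpolation=cv2.INTER_CUBIC)
cv2.imwrite("pics/w4.png",o);print(s["grip_width"],s["force"],s["wrist_torque"])
E
```

```text
time_s: 4.25
eef_pos: [0.5389, -0.2929, 0.0492]
tcp_rot: [0.134, 0.695, 0.134, -0.694]
force: [0.2, 0.1, -9.5]
grip_width: 0.0338
0.033808904596929056 [ 0.21454264  0.08151685 -9.52662988] [ 0.04554912  0.0373445  -0.05524869]
```

View pics/w4.png

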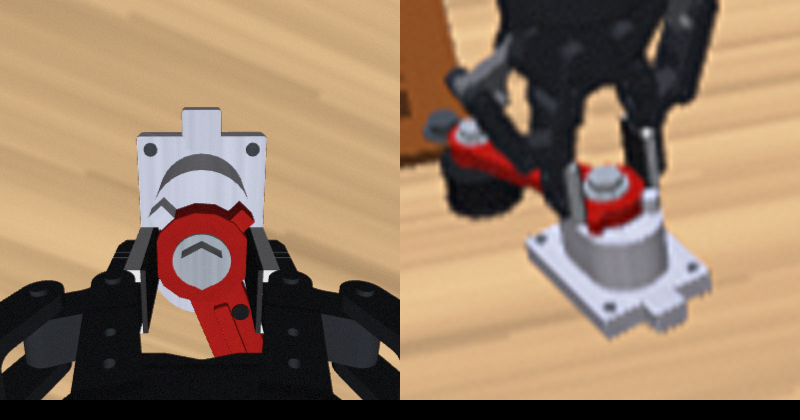

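The lift is good: 9.5 N, level, tang forward. I'll measure the part in the hand, carry it to beside the fixture and look at the fixture from there.

```bash
python3 -m pendant '[[-0.011,-0.017,-0.005,2.1,0,0,0.3],[-0.011,-0.017,-0.005,2.1,0,0,0.3],[-0.011,-0.017,-0.005,2.1,0,0,0.3],[-0.011,-0.017,-0.005,2.1,0,0,0.3],[-0.011,-0.017,-0.005,2.1,0,0,0.3],[-0.011,-0.017,-0.006,2.1,0,0,0.3],[-0.011,-0.017,-0.006,2.1,0,0,0.3],[-0.011,-0.017,-0.006,2.1,0,0,0.3],[-0.011,-0.017,-0.006,2.2,0,0,0.3],[-0.011,-0.017,-0.006,2.2,0,0,0.3],[0,0,0,0,0,0,0.3],[0,0,0,0,0,0,0.3]]'
python3 -m pendant '[[0,0,0,0,0,0,0.3],[0,0,0,0,0,0,0.3]]'
python3 - <<'E'
from h import *
from rig import ctrl
s=ctrl.observe();c=ctrl.capture("wrist");pickle.dump((s,c),open("w5.pkl","wb"));cv2.imwrite("pics/w5.png",c["image"])
M=q(s["tcp_rot"]).as_matrix();print(s["eef_pos"],M.round(3),s["joint_velocities"].round(4),s["qpos"].round(2))
# in-hand from w4
st={"eef_pos":np.array([.5389,-.2929,.0492]),"tcp_rot":np.array([.134,.695,.134,-.694])};st["tcp_rot"]/=np.linalg.norm(st["tcp_rot"])
Mt=q(st["tcp_rot"]).as_matrix()
F=ray(c,[[257,197],[386,195],[303,169],[341,169]],.0453,st);B=ray(c,[322,322],.0953,st)
for n,X in(("F",F),("bolt",B)):print(n,((X-st["eef_pos"])@Mt).round(4))
E
```

```text
time_s: 5.55
eef_pos: [0.5559, -0.1161, 0.1585]
tcp_rot: [-0.004, -0.707, -0.004, 0.707]
force: [-1.3, -0.3, -9.8]
grip_width: 0.0335
time_s: 5.75
eef_pos: [0.5556, -0.1169, 0.1582]
tcp_rot: [-0.004, -0.707, -0.004, 0.707]
force: [0.1, -0.2, -9.5]
grip_width: 0.0335
[ 0.55556496 -0.11685307  0.15821964] [[-0.001  0.01  -1.   ]
 [ 0.    -1.    -0.01 ]
 [-1.    -0.     0.001]] [-0.0008 -0.0009 -0.0031 -0.0007  0.0017  0.0034] [-0.26  0.42  1.83 -0.    0.89  1.3 ]
F [[ 0.0039 -0.0287 -0.0396]
 [ 0.004   0.0301 -0.0405]
 [ 0.004  -0.0076 -0.0522]
 [ 0.004   0.0095 -0.0522]]
bolt [[-0.0461  0.001  -0.0026]]
```

View pics/w5.png

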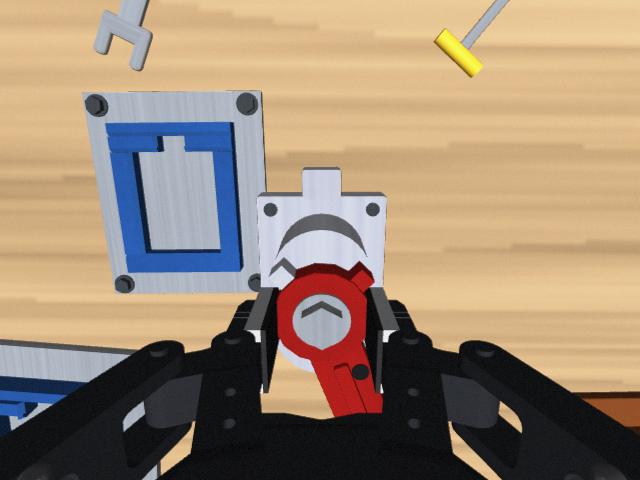

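In the hand, the foot is centred on the TCP (y +0.8 mm, z about -0.5 mm) and square. The fixture's blue frame spans (107..242, 123..272), with the notch at (175,143) facing +x. I'll take one close crop for exact edges.

Run:
```python
from h import *
s,c=pickle.load(open("w5.pkl","rb"))
a=cv2.resize(c["image"][115:280,98:248],None,fx=3.6,fy=3.6,interpolation=cv2.INTER_CUBIC)
cv2.imwrite("pics/f5.png",a);print(a.shape)
```

```text
(594, 540, 3)
```

View pics/f5.png

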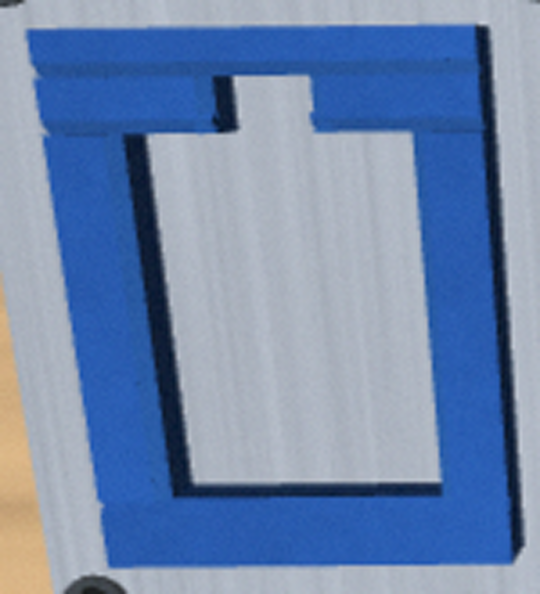

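Run:
```python
from h import *
s,c=pickle.load(open("w5.pkl","rb"));M=q(s["tcp_rot"]).as_matrix()
g=lambda P,z:((ray(c,np.array(P)/3.6+[98-.36,115-.36],z,s)-s["eef_pos"])@M)[:,1:]*1000
ang=lambda v:np.degrees(np.arctan2(v[1],v[0]))
O=g([[28,30],[478,26],[513,562],[108,567]],.022)
print("outer",O.round(1),"edges top,right,bottom,left deg",ang(O[1]-O[0]),90-ang(O[2]-O[1]),ang(O[2]-O[3]),90-ang(O[3]-O[0]))
print("len",np.linalg.norm(np.roll(O,-1,0)-O,axis=1))
print("centre y",O[:,0].mean(),"pocket z from outer:",O[:2,1].mean()+63.5,O[2:,1].mean()-57.5)
print("floor BL",g([[190,484],[150,150]],.008).round(1), "-> pocket y +31.5, z -41.5")
print("notch end top z",g([[272,75]],.020).round(1),"chamfer edge outer of notch?")
print("notch left floor y, right rim",g([[238,100]],.008).round(1),g([[312,100]],.022).round(1),g([[312,100]],.019).round(1))
H=(ray(c,[[258,195],[386,193],[303,168],[340,168]],.0453+.109,s)-s["eef_pos"])@M*1000
print("held",H.round(1))
```

```text
outer [[-164.   -75.2]
 [ -68.7  -76.1]
 [ -68.    44.2]
 [-163.2   45.5]] edges top,right,bottom,left deg -0.510165792893792 0.33053190057087534 -0.7941610899748882 0.37714439787536946
len [ 95.33222078 120.24377104  95.23666308 120.71555856]
centre y -115.9474060095092 pocket z from outer: -12.16059090612714 -12.683234117830011
floor BL [[-148.    29.3]
 [-147.7  -49.6]] -> pocket y +31.5, z -41.5
notch end top z [[-114.   -66.1]] chamfer edge outer of notch?
notch left floor y, right rim [[-126.6  -60.6]] [[-105.2  -60.9]] [[-106.2  -60.8]]
held [[  3.9 -28.2 -40.5]
 [  3.9  30.1 -41.4]
 [  3.9  -7.5 -52.6]
 [  3.9   9.  -52.6]]
```

Fixture minus part: shift y -117 mm and z -11.7 mm, and the yaw agrees within 0.5 degrees. Moving over the pocket and partway down.

```bash
python3 -m pendant '[[0,-0.025,-0.003,0,0,0,0.3],[0,-0.03,-0.003,0,0,0,0.3],[0,-0.03,-0.003,0,0,0,0.3],[0.01,-0.022,-0.0027,0,0,0,0.3],[0.02,-0.01,0,0,0,0,0.3],[0.025,0,0,0,0,0,0.3],[0.025,0,0,0,0,0,0.3],[0.018,0,0,0,0,0,0.3],[0,0,0,0,0,0,0.3],[0,0,0,0,0,0,0.3],[0,0,0,0,0,0,0.3]]'
python3 - <<'E'
from h import *
from rig import ctrl
s0,_=pickle.load(open("w5.pkl","rb"));M=q(s0["tcp_rot"]).as_matrix()
s=ctrl.observe();c=ctrl.capture("wrist");pickle.dump((s,c),open("w6.pkl","wb"));cv2.imwrite("pics/w6.png",c["image"][60:])
t=s0["eef_pos"]+M@[0,-.117,-.0117]
M2=q(s["tcp_rot"]).as_matrix();print(s["eef_pos"],(M2.T@(t-s["eef_pos"])*1000).round(2),R.from_matrix(M.T@M2).as_rotvec(degrees=True))
E
```

```text
time_s: 6.9
eef_pos: [0.5674, 0.0005, 0.0618]
tcp_rot: [0.004, 0.708, 0.004, -0.707]
force: [0.6, 0.7, -8.3]
grip_width: 0.0339
[5.67379326e-01 4.82391045e-04 6.18094288e-02] [-96.42   0.22   1.16] [-0.00461259  0.14692263  0.01676735]
```

View pics/w6.png

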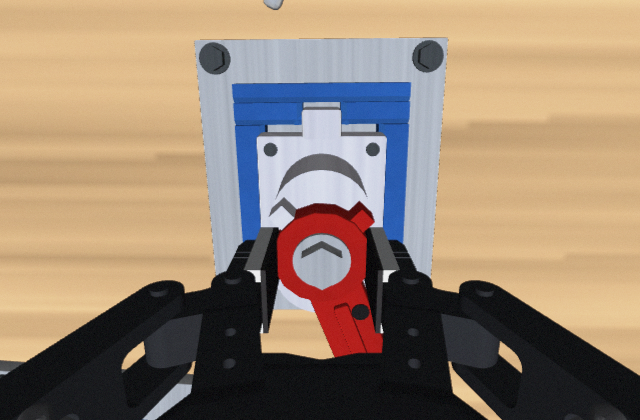

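The part is centred over the pocket (tang columns 303..340, frame 233..411), with the tang pointing into the notch. Lowering with a +1 mm z correction.

```bash
python3 -m pendant '[[0.005,0,0.001,0,0,0,0.3],[0.008,0,0,0,0,0,0.3],[0.006,0,0,0,0,0,0.3],[0.004,0,0,0,0,0,0.3],[0,0,0,0,0,0,0.3],[0,0,0,0,0,0,0.3]]'
python3 -m pendant '[[0.003,0,0,0,0,0,0.3],[0.002,0,0,0,0,0,0.3],[0,0,0,0,0,0,0.3],[0,0,0,0,0,0,0.3]]'
```

```text
time_s: 7.55
eef_pos: [0.5655, 0.0007, 0.0376]
tcp_rot: [-0.004, -0.707, -0.004, 0.707]
force: [-0.9, -0.6, -8.6]
grip_width: 0.0337
time_s: 7.95
eef_pos: [0.5655, 0.0008, 0.0328]
tcp_rot: [-0.004, -0.707, -0.004, 0.707]
force: [0.9, 0.4, -10.0]
grip_width: 0.0337
```

```bash
python3 -m pendant '[[0.002,0.0004,-0.0005,0,0,0,0.3],[0.002,0,0,0,0,0,0.3],[0.001,0,0,0,0,0,0.3],[0,0,0,0,0,0,0.3],[0,0,0,0,0,0,0.3]]'
python3 -m pendant '[[0.001,0,0,0,0,0,0.3],[0,0,0,0,0,0,0.3],[0,0,0,0,0,0,0.3]]'
python3 -m pendant '[[0.001,0,0,0,0,0,0.3],[0,0,0,0,0,0,0.3],[0,0,0,0,0,0,0.3]]'
```

```text
time_s: 8.45
eef_pos: [0.5661, 0.0003, 0.0278]
tcp_rot: [-0.004, -0.707, -0.004, 0.707]
force: [0.3, 0.3, -9.0]
grip_width: 0.0338
time_s: 8.75
eef_pos: [0.5662, 0.0003, 0.0269]
tcp_rot: [0.004, 0.707, 0.004, -0.707]
force: [0.8, -0.2, -7.9]
grip_width: 0.0335
time_s: 9.05
eef_pos: [0.5668, 0.0003, 0.0263]
tcp_rot: [0.004, 0.708, 0.004, -0.707]
force: [1.5, 0.2, 2.8]
grip_width: 0.0336
```

It reached the floor at TCP z 0.0263. Pressing slightly and opening.

```bash
python3 -m pendant '[[0.0005,0,0,0,0,0,0.3],[0,0,0,0,0,0,0.3],[0,0,0,0,0,0,0.55],[0,0,0,0,0,0,0.7],[0,0,0,0,0,0,0.85],[0,0,0,0,0,0,1],[0,0,0,0,0,0,1],[0,0,0,0,0,0,1]]' 60
python3 -m pendant '[[-0.01,0,0,0,0,0,1],[-0.02,0,0,0,0,0,1],[-0.03,0,0,0,0,0,1],[-0.03,0,0,0,0,0,1],[0,0,0,0,0,0,1],[0,0,0,0,0,0,1]]'
python3 - <<'E'
from h import *
from rig import ctrl
s=ctrl.observe();c=ctrl.capture("wrist");pickle.dump((s,c),open("w7.pkl","wb"));cv2.imwrite("pics/w7.png",c["image"])
print(s["eef_pos"],s["qpos"].round(2))
E
```

```text
time_s: 9.85
eef_pos: [0.566, 0.0003, 0.0252]
tcp_rot: [-0.004, -0.707, -0.004, 0.707]
force: [-0.7, 0.4, 0.2]
grip_width: 0.0856
time_s: 10.45
eef_pos: [0.5666, 0.0003, 0.1164]
tcp_rot: [0.004, 0.708, 0.004, -0.706]
force: [-0.4, 0.1, -0.4]
grip_width: 0.0855
[5.66558365e-01 3.09633783e-04 1.16439530e-01] [-0.05  0.47  1.88  0.    0.8   1.51]
```

View pics/w7.png

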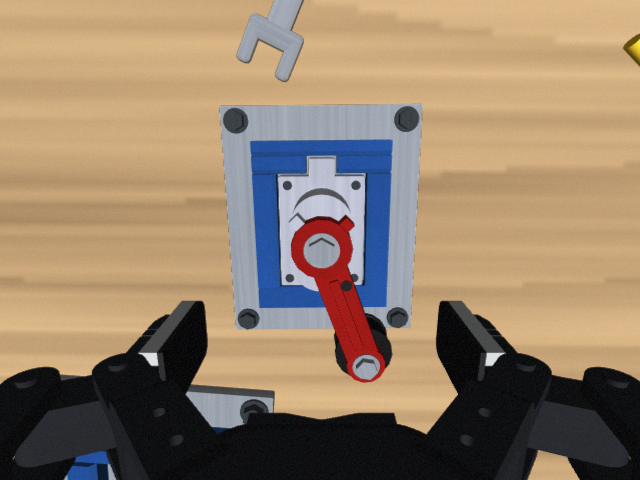

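The tensioner is seated: the tang fills the notch at (321,165), the foot (278..366) is square in the frame, the arm is at rest, and nothing else has moved. Now I'll locate the pulley for winding.

```bash
python3 - <<'E'
from h import *
s,c=pickle.load(open("w7.pkl","rb"));M=q(s["tcp_rot"]).as_matrix()
P=ray(c,[322,250],.072,s)[0];Q=ray(c,[366,368.5],.070,s)[0];v=Q-P
F=ray(c,[[278,174.5],[366,174],[364,286.5],[281,286],[309,157],[336,157]],.022,s)
print(P,Q,np.hypot(*v[:2]),np.degrees(np.arctan2(v[1],v[0]))%360,F.round(4)[:,:2],F[:4].mean(0))
B=ray(c,[[252,141],[392,140.5],[386.5,306.5],[259.5,307.5]],.022,s);print(B.round(4)[:,:2])
for T in (P,Q):print((M.T@(T-s["eef_pos"])).round(4))
E
python3 -m pendant '[[0,0.01,0.026,0,0,0,0.8],[0,0.01,0.027,0,0,0,0.8],[0,0.01,0.026,0,0,0,0.8],[0,0,0,-6.9,0,0,0.8],[0,0,0,-6.9,0,0,0.8],[0,0,0,-6.8,0,0,0.8],[0,0,0,0,0,0,0.8],[0,0,0,0,0,0,0.8]]'
```

```text
[ 0.56867974 -0.00071457  0.072     ] [ 0.48880172 -0.02994921  0.07      ] 0.08505975827175413 200.10216986176084 [[ 0.607   0.0297]
 [ 0.608  -0.0303]
 [ 0.5259 -0.0323]
 [ 0.5256  0.029 ]
 [ 0.619   0.0086]
 [ 0.6192 -0.0096]] [ 0.56663282 -0.00097527  0.022     ]
[[ 0.629   0.0466]
 [ 0.6303 -0.0467]
 [ 0.51   -0.0497]
 [ 0.5081  0.0454]]
[ 0.0444  0.001  -0.002 ]
[0.0463 0.0294 0.0782]
time_s: 11.3
eef_pos: [0.4869, -0.0304, 0.1147]
tcp_rot: [-0.129, -0.695, -0.129, 0.696]
force: [0.3, -0.1, 0.8]
grip_width: 0.0684
```

The TCP is directly over the pulley. Descending to straddle it.

```bash
python3 -m pendant '[[0.03,0,0,0,0,0,0.8],[0.03,0,0,0,0,0,0.8],[0.02,0,0,0,0,0,0.8],[0.008,0,0,0,0,0,0.8],[0,0,0,0,0,0,0.65],[0,0,0,0,0,0,0.65],[0,0,0,0,0,0,0.65]]'
```

```text
time_s: 12.0
eef_pos: [0.4881, -0.0306, 0.0282]
tcp_rot: [0.13, 0.696, 0.13, -0.695]
force: [-0.8, -0.4, 0.4]
grip_width: 0.0554
```

```bash
python3 -m pendant '[[0.003,0.0075,0,0,0,0,0.65],[0,0.0059,-0.0002,-4,0,0,0.65],[0,0.0059,-0.0002,-4,0,0,0.65],[0,0.0059,-0.0002,-4,0,0,0.65],[0,0.0059,-0.0002,-4,0,0,0.65],[0,0.0059,-0.0002,-4,0,0,0.65],[0,0.0059,-0.0002,-4,0,0,0.65],[0,0,0,0,0,0,0.65]]'
python3 - <<'E'
from h import *
from rig import ctrl
s=ctrl.observe();M=q(s["tcp_rot"]).as_matrix();r=s["eef_pos"][:2]-[.567,-.0008]
print(s["eef_pos"],np.hypot(*r),np.degrees(np.arctan2(r[1],r[0]))%360,"jaw",np.degrees(np.arctan2(M[1,1],M[0,1]))+270,"F tool",(M.T@s["force"]).round(1))
E
```

```text
time_s: 12.8
eef_pos: [0.5097, -0.0676, 0.0246]
tcp_rot: [0.272, 0.653, 0.272, -0.653]
force: [-1.4, 4.0, 0.8]
grip_width: 0.0557
[ 0.50973257 -0.06757551  0.02455785] 0.08796889856837001 229.3832359371303 jaw 225.23733370582292 F tool [-0.8 -3.8 -1.9]
```

```bash
cat > chk.py <<'E'
from h import *
from rig import ctrl
s=ctrl.observe();M=q(s["tcp_rot"]).as_matrix();r=s["eef_pos"][:2]-[.567,-.0008]
print(np.hypot(*r),np.degrees(np.arctan2(r[1],r[0]))%360,"jaw",np.degrees(np.arctan2(M[1,1],M[0,1]))+270,"in tool",(M.T@np.r_[r,0]*1000).round(1),"F tool",(M.T@s["force"]).round(1))
E
python3 -m pendant '[[0,0.0059,-0.0007,-4,0,0,0.65],[0,0.0059,-0.0007,-4,0,0,0.65],[0,0.0059,-0.0007,-4,0,0,0.65],[0,0.0059,-0.0007,-4,0,0,0.65],[0,0.0059,-0.0002,-4,0,0,0.65],[0,0.0059,-0.0002,-4,0,0,0.65],[0,0.0059,-0.0002,-4,0,0,0.65],[0,0.0059,-0.0002,-4,0,0,0.65],[0,0,0,0,0,0,0.65],[0,0,0,0,0,0,0.65]]'; python3 chk.py
```

```text
time_s: 13.8
eef_pos: [0.5503, -0.0877, 0.0242]
tcp_rot: [-0.44, -0.553, -0.441, 0.554]
force: [-4.1, 4.2, 0.3]
grip_width: 0.0554
0.08848306057209693 259.1464909981663 jaw 256.9887990065197 in tool [-0.   3.3 88.4] F tool [-0.3 -5.  -3.1]
```

```bash
python3 -m pendant '[[0,0.0035,-0.001,-2.5,0,0,0.65],[0,0.0035,-0.001,-2.5,0,0,0.65],[0,0.0035,-0.0005,-2,0,0,0.65],[0,0.0035,0,-2,0,0,0.65],[0,0,0,0,0,0,0.65],[0,0,0,0,0,0,0.65]]'; python3 chk.py
python3 -m pendant '[[0,0.002,0,-0.5,0,0,0.65],[0,0,0,0,0,0,0.65],[0,0,0,0,0,0,0.65]]'; python3 chk.py
```

```text
time_s: 14.4
eef_pos: [0.5641, -0.0879, 0.0242]
tcp_rot: [-0.482, -0.517, -0.483, 0.518]
force: [-7.2, -3.0, 2.8]
grip_width: 0.0554
0.08712538074203723 268.0866229077925 jaw 266.0028252106242 in tool [ 0.   3.2 87.1] F tool [-2.8 -7.   3.5]
time_s: 14.7
eef_pos: [0.566, -0.088, 0.0242]
tcp_rot: [-0.484, -0.514, -0.485, 0.516]
force: [-7.3, -3.3, 2.7]
grip_width: 0.0556
0.08725268430638271 269.34261589339474 jaw 266.4988851236115 in tool [ 0.   4.3 87.1] F tool [-2.7 -7.1  3.7]
```

```bash
python3 -m pendant '[[0,0.0015,0,0,0,0,0.65],[0,0,0,0,0,0,0.65],[0,0,0,0,0,0,0.65]]'; python3 chk.py
python3 -m pendant '[[0,0.001,0,0,0,0,0.65],[0,0,0,0,0,0,0.65],[0,0,0,0,0,0,0.65]]'; python3 chk.py
python3 -m pendant '[[0,0.001,0,0,0,0,0.65],[0,0,0,0,0,0,0.65],[0,0,0,0,0,0,0.65]]'; python3 chk.py
```

```text
time_s: 15.0
eef_pos: [0.5675, -0.0883, 0.0242]
tcp_rot: [-0.484, -0.514, -0.485, 0.516]
force: [-7.7, -4.6, 3.2]
grip_width: 0.0552
0.08745390856483612 270.2953346595445 jaw 266.5017958800254 in tool [ 0.   5.8 87.3] F tool [-3.1 -7.5  5.1]
time_s: 15.3
eef_pos: [0.5684, -0.0883, 0.0242]
tcp_rot: [-0.484, -0.514, -0.485, 0.516]
force: [-8.3, -5.8, 1.7]
grip_width: 0.0558
0.0875414529541786 270.9228300324714 jaw 266.49997930730376 in tool [ 0.   6.8 87.3] F tool [-1.7 -7.9  6.3]
time_s: 15.6
eef_pos: [0.5694, -0.0883, 0.0242]
tcp_rot: [-0.484, -0.514, -0.485, 0.516]
force: [-6.9, -4.3, 1.2]
grip_width: 0.0556
0.08754955462822406 271.59746846707856 jaw 266.5000897822199 in tool [ 0.   7.8 87.2] F tool [-1.2 -6.6  4.7]
```

```bash
python3 -m pendant '[[0,0.001,0,0,0,0,0.65],[0,0,0,0,0,0,0.65],[0,0,0,0,0,0,0.65]]'; python3 chk.py
python3 -m pendant '[[0,0.001,0,0,0,0,0.65],[0,0,0,0,0,0,0.65],[0,0,0,0,0,0,0.65]]'; python3 chk.py
python3 -m pendant '[[0,0.001,0,0,0,0,0.65],[0,0,0,0,0,0,0.65],[0,0,0,0,0,0,0.65]]'; python3 chk.py
```

```text
time_s: 15.9
eef_pos: [0.5704, -0.0884, 0.0241]
tcp_rot: [-0.484, -0.514, -0.485, 0.516]
force: [-8.2, -3.7, 1.7]
grip_width: 0.0555
0.08764390656021019 272.2245648169568 jaw 266.49630674366244 in tool [ 0.   8.7 87.2] F tool [-1.7 -7.9  4.2]
time_s: 16.2
eef_pos: [0.5714, -0.0884, 0.0241]
tcp_rot: [-0.484, -0.514, -0.485, 0.516]
force: [-7.3, -5.7, 1.8]
grip_width: 0.0554
0.08774853683119432 272.87360463320726 jaw 266.4979519905627 in tool [ 0.   9.7 87.2] F tool [-1.8 -7.   6.1]
time_s: 16.5
eef_pos: [0.5724, -0.0885, 0.0241]
tcp_rot: [-0.484, -0.514, -0.485, 0.516]
force: [-7.5, -5.1, 1.2]
grip_width: 0.0556
0.08787745413508874 273.5081450427173 jaw 266.49877716456655 in tool [ 0.  10.7 87.2] F tool [-1.2 -7.2  5.6]
```

Force is flat at spring level, so it isn't at the stop yet, or the pad offset is larger than the reading. I'll use the last view.

Run:
```python
from h import *
from rig import ctrl
s=ctrl.observe();c=ctrl.capture("wrist");d=ctrl.capture("scene")
pickle.dump((s,c,d),open("w8.pkl","wb"))
o=np.zeros((600,800,3),np.uint8);o[:320]=cv2.resize(c["image"][60:316,0:640],None,fx=1.25,fy=1.25)
o[320:600,:400]=cv2.resize(d["image"][220:290,310:410],None,fx=4,fy=4,interpolation=cv2.INTER_CUBIC)
o[320:600,400:]=cv2.resize(c["image"][230:370,220:420],None,fx=2,fy=2)
cv2.imwrite("pics/w8.png",o)
```

```text
(no output)
```

View pics/w8.png

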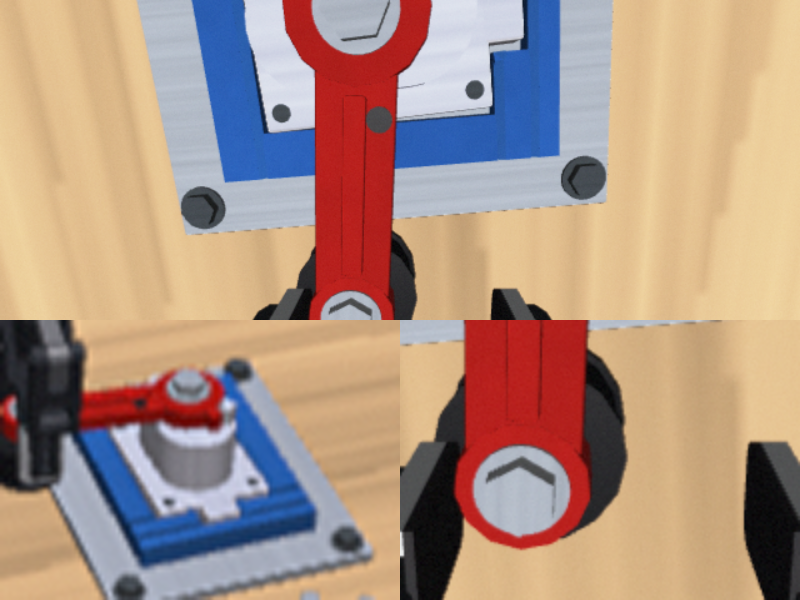

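The arm is nearly perpendicular: pivot bolt near (286,66), pulley bolt about (280,309) in the wrist image, with the trailing pad against the pulley. The foot is parallel to the frame and has shifted about 1 mm in its play. I'll compute the arm angle.

Run:
```python
from h import *
s,c,d=pickle.load(open("w8.pkl","rb"));M=q(s["tcp_rot"]).as_matrix()
ang=lambda v:np.degrees(np.arctan2(v[1],v[0]))%360
P=ray(c,[285.6,68],.072,s)[0];Q=ray(c,[480.5/800*0+220+121/2.,230+171/2.],.070,s)[0]
print("pivot",P,"pulley",Q,np.hypot(*(Q-P)[:2]),"arm",ang(Q-P))
F=ray(c,[[268/1.25,60+132/1.25],[492/1.25,60+115/1.25]],.022,s);print("foot back edge",F[:,:2],ang(F[1]-F[0]),np.hypot(*(F[1]-F[0])[:2]))
B=ray(c,[[226/1.25,60+182/1.25],[559/1.25,60+156/1.25]],.022,s);print("frame edge",B[:,:2],ang(B[1]-B[0]))
# arm straight edges, z .056+.008
E=ray(c,[[316/1.25,60+100/1.25],[317/1.25,60+270/1.25],[397/1.25,60+100/1.25],[391/1.25,60+240/1.25]],.064,s)
print("edges",ang(E[1]-E[0]),ang(E[3]-E[2]))
print("pulley in tool",(M.T@(Q-s["eef_pos"])*1000).round(1))
```

```text
pivot [ 0.56712445 -0.00247284  0.072     ] pulley [ 0.55821658 -0.08318201  0.07      ] 0.08119926413583183 arm 263.70175496622034
foot back edge [[ 0.5283744  -0.03246917]
 [ 0.60754047 -0.03138969]] 0.7812166530933701 0.0791734265122214
frame edge [[ 0.51070455 -0.04934669]
 [ 0.63132754 -0.0471853 ]] 1.0265448312635204
edges 264.1641612508043 263.8419966807022
pulley in tool [-45.8 -14.6  -4.4]
```

The arm is at about 263° relative to the foot, 3° (4 mm) short of the stop. Continuing.

```bash
python3 -m pendant '[[0,0.001,0,-0.5,0,0,0.65],[0,0.001,0,-0.5,0,0,0.65],[0,0,0,0,0,0,0.65],[0,0,0,0,0,0,0.65]]'; python3 chk.py
python3 -m pendant '[[0,0.001,0,0,0,0,0.65],[0,0,0,0,0,0,0.65],[0,0,0,0,0,0,0.65]]'; python3 chk.py
python3 -m pendant '[[0,0.001,0,0,0,0,0.65],[0,0,0,0,0,0,0.65],[0,0,0,0,0,0,0.65]]'; python3 chk.py
```

```text
time_s: 17.0
eef_pos: [0.5744, -0.0886, 0.0241]
tcp_rot: [-0.488, -0.51, -0.49, 0.511]
force: [-8.0, -4.5, 1.4]
grip_width: 0.0555
0.08807731159074343 274.8403724978338 jaw 267.4994831989075 in tool [-0.  11.3 87.4] F tool [-1.4 -7.8  4.8]
time_s: 17.3
eef_pos: [0.5754, -0.0887, 0.0241]
tcp_rot: [-0.488, -0.51, -0.49, 0.511]
force: [-7.2, -5.7, 1.2]
grip_width: 0.0556
0.08830919364523108 275.4661257453761 jaw 267.5043321510409 in tool [-0.  12.2 87.5] F tool [-1.2 -7.   6. ]
time_s: 17.6
eef_pos: [0.5764, -0.0887, 0.0241]
tcp_rot: [-0.488, -0.51, -0.49, 0.511]
force: [-8.8, -4.5, 1.9]
grip_width: 0.0551
0.08842909823339755 276.0976825528993 jaw 267.5002208932703 in tool [-0.  13.2 87.4] F tool [-1.8 -8.6  4.9]
```

```bash
python3 -m pendant '[[0,0.0007,0,0,0,0,0.65],[0,0,0,0,0,0,0.65],[0,0,0,0,0,0,0.65]]'; python3 chk.py
python3 -m pendant '[[0,0.0007,0,0,0,0,0.65],[0,0,0,0,0,0,0.65],[0,0,0,0,0,0,0.65]]'; python3 chk.py
python3 - <<'E'
from h import *
from rig import ctrl
s=ctrl.observe();c=ctrl.capture("wrist");pickle.dump((s,c),open("w9.pkl","wb"))
s0,c0,_=pickle.load(open("w8.pkl","rb"))
# arm edge lines by red mask, foot back edge by bright mask
ang=lambda v:np.degrees(np.arctan2(v[1],v[0]))%360
for S,C in((s0,c0),(s,c)):
    h=cv2.cvtColor(C["image"],cv2.COLOR_BGR2HSV)
    m=cv2.inRange(h,(0,150,50),(8,255,255))|cv2.inRange(h,(172,150,50),(180,255,255))
    L=[];Rr=[]
    for v in range(140,250,4):
        x=np.where(m[v,200:420])[0]+200
        if len(x)>30:L.append([x.min(),v]);Rr.append([x.max(),v])
    out=[]
    for pts in(L,Rr):
        p=ray(C,pts,.064,S)[:,:2].astype(np.float32);l=cv2.fitLine(p,cv2.DIST_HUBER,0,.01,.01).ravel();a=ang(l[:2]);out.append(a if a>180 else a+180)
    # steel plate/blue frame outer back edge
    b=cv2.inRange(h,(100,130,40),(125,255,255));pts=[]
    for u in list(range(195,245,4))+list(range(330,430,4)):
        y=np.where(b[:300,u])[0]
        if len(y):pts.append([u,y.max()])
    p=ray(C,pts,.022,S)[:,:2].astype(np.float32);l=cv2.fitLine(p,cv2.DIST_HUBER,0,.01,.01).ravel()
    print("arm edges",out,"frame",np.degrees(np.arctan(l[1]/l[0])))
    # foot back edge: first column-wise blue start above the outer edge
    pts=[]
    for u in list(range(222,245,3))+list(range(328,385,3)):
        y=np.where(b[:300,u])[0]
        if len(y):
            t=y.max()
            while b[t,u]:t-=1
            pts.append([u,t])
    p=ray(C,pts,.022,S)[:,:2].astype(np.float32);l=cv2.fitLine(p,cv2.DIST_HUBER,0,.001,.001).ravel();print("foot",np.degrees(np.arctan(l[1]/l[0])),l[2:])
E
```

```text
time_s: 17.9
eef_pos: [0.5771, -0.0888, 0.0241]
tcp_rot: [-0.488, -0.51, -0.49, 0.511]
force: [-7.9, -5.2, 0.9]
grip_width: 0.0554
0.0885919542934833 276.53460415220593 jaw 267.50387433142635 in tool [ 0.  13.9 87.5] F tool [-0.9 -7.6  5.6]
time_s: 18.2
eef_pos: [0.5778, -0.0888, 0.0241]
tcp_rot: [-0.488, -0.51, -0.49, 0.511]
force: [-7.5, -4.5, 0.8]
grip_width: 0.0557
0.08867747198728905 276.9924923218756 jaw 267.5015167895821 in tool [-0.  14.6 87.5] F tool [-0.8 -7.3  4.8]
arm edges [np.float32(263.78482), np.float32(264.24933)] frame 1.2129325
foot 1.4366242 [ 0.5745837  -0.03135582]
arm edges [np.float32(267.54742), np.float32(267.90085)] frame 1.1300551
foot 1.3187244 [ 0.57902783 -0.0312441 ]
```

```bash
python3 -m pendant '[[0,0.001,0,0,0,0,0.65],[0,0,0,0,0,0,0.65],[0,0,0,0,0,0,0.65]]'; python3 chk.py
python3 -m pendant '[[0,0.001,0,0,0,0,0.65],[0,0,0,0,0,0,0.65],[0,0,0,0,0,0,0.65]]'; python3 chk.py
```

```text
time_s: 18.55
eef_pos: [0.5788, -0.0888, 0.0241]
tcp_rot: [-0.488, -0.51, -0.49, 0.511]
force: [-6.8, -4.1, 0.3]
grip_width: 0.0556
0.08881362693410529 277.62555665311083 jaw 267.50101138684147 in tool [-0.  15.6 87.4] F tool [-0.3 -6.7  4.3]
time_s: 18.85
eef_pos: [0.5798, -0.0889, 0.0241]
tcp_rot: [-0.488, -0.51, -0.49, 0.511]
force: [-7.9, -4.1, 2.0]
grip_width: 0.0556
0.08900686049689001 278.278698404485 jaw 267.4989935396427 in tool [-0.  16.6 87.4] F tool [-2.  -7.7  4.5]
```

```bash
cat > meas.py <<'E'
from h import *
from rig import ctrl
ang=lambda v:np.degrees(np.arctan2(v[1],v[0]))%360
S=ctrl.observe();C=ctrl.capture("wrist")
h=cv2.cvtColor(C["image"],cv2.COLOR_BGR2HSV)
m=cv2.inRange(h,(0,150,50),(8,255,255))|cv2.inRange(h,(172,150,50),(180,255,255))
b=cv2.inRange(h,(100,130,40),(125,255,255))
def fit(pts,z):
    p=ray(C,pts,z,S)[:,:2].astype(np.float32);return cv2.fitLine(p,cv2.DIST_HUBER,0,.001,.001).ravel()
a=[]
for f in(np.min,np.max):
    l=fit([[200+f(np.where(m[v,200:420])[0]),v] for v in range(140,250,4)],.064);a.append((ang(l[:2])-180)%180+180)
ft=[];fr=[]
for u in list(range(222,238,3))+list(range(335,385,3)):
    t=np.where(b[:300,u])[0].max();fr.append([u,t])
    while b[t,u]:t-=1
    ft.append([u,t])
lf=fit(ft,.022);lr=fit(fr,.022);yaw=[np.degrees(np.arctan(l[1]/l[0])) for l in(lf,lr)]
print("arm",np.mean(a),"foot,frame yaw",yaw,"joint rad",np.radians(np.mean(a)-200-yaw[0]),"edge gap mm (17.5 nominal)",1000*abs(np.cross(lr[:2],lf[2:]-lr[2:])))
E
python3 meas.py 2>/dev/null; python3 -m pendant '[[0,0.001,0,-0.5,0,0,0.65],[0,0.001,0,-0.5,0,0,0.65],[0,0,0,0,0,0,0.65],[0,0,0,0,0,0,0.65]]'; python3 chk.py; python3 meas.py 2>/dev/null
```

```text
arm 269.13806 foot,frame yaw [np.float32(1.2890824), np.float32(1.1688992)] joint rad 1.184188 edge gap mm (17.5 nominal) 16.26118
time_s: 19.3
eef_pos: [0.5805, -0.0886, 0.0238]
tcp_rot: [-0.492, -0.505, -0.495, 0.508]
force: [-12.5, -3.4, 4.7]
grip_width: 0.0555
0.08884563494983738 278.7134288298433 jaw 268.50317498192663 in tool [-0.1 15.7 87.4] F tool [ -4.6 -12.5   3.8]
arm 269.3753 foot,frame yaw [np.float32(1.4816896), np.float32(1.1092931)] joint rad 1.1849672 edge gap mm (17.5 nominal) 16.253418
```

The stop is reached: force jumped from 7 to 12.5 N and the arm angle stopped changing. One settling check, then hand in.

```bash
python3 -m pendant '[[0,0,0,0,0,0,0.65],[0,0,0,0,0,0,0.65],[0,0,0,0,0,0,0.65],[0,0,0,0,0,0,0.65],[0,0,0,0,0,0,0.65]]'; python3 chk.py; python3 meas.py 2>/dev/null
python3 - <<'E'
from h import *
from rig import ctrl
c=ctrl.capture("scene");c0=pickle.load(open("scene0.pkl","rb"))
for n,(x0,y0,x1,y1) in dict(bin=(450,180,545,255),wrench=(380,287,410,370),spare=(490,255,530,290),pin=(240,310,282,352)).items():
    print(n,cv2.absdiff(c["image"],c0["image"])[y0:y1,x0:x1].mean().round(2))
# tang/foot front region brightness-based: lowest bright foot pixel along notch
print(ctrl.observe()["joint_velocities"].round(4))
E
```

```text
time_s: 19.85
eef_pos: [0.5805, -0.0886, 0.0239]
tcp_rot: [-0.492, -0.505, -0.495, 0.508]
force: [-12.2, -2.2, 3.9]
grip_width: 0.0556
0.08883195064675871 278.71724061479495 jaw 268.49787834455475 in tool [-0.1 15.8 87.4] F tool [ -3.9 -12.1   2.5]
arm 269.33533 foot,frame yaw [np.float32(1.4761908), np.float32(1.1035329)] joint rad 1.1843654 edge gap mm (17.5 nominal) 16.257292
bin 4.55
wrench 5.9
spare 4.74
pin 5.65
[ 0.0007 -0.001   0.      0.0001  0.0001 -0.0011]
```

```bash
python3 -c "
from rig import ctrl
print(ctrl.close_job())"
```

```text
the job is handed in; nothing more can be done
None
```

I lowered the tensioner into the smaller blue fixture, tang in the notch, and let go of it. I then wound the red arm round to its stop and handed the job in at about 20 s, with one finger still pressing the pulley. No verdict was reported.

**Seating:** floor contact came at TCP z 0.026 m, as expected. After release the picture showed the foot flush and square in the pocket. Under the final push it had shifted about 1 mm within its play and was within 0.4° of the frame. I checked level only from the pictures.

**Arm at the stop:** the push rose from about 7 N (spring alone) to 12 N and the arm stopped turning, then held steady over the last 0.5 s. My camera reading put the joint at 1.18 rad against the nominal 1.15. I take the 0.03 rad as camera error, since the force jump marks the stop.

**Bystanders:** the before-and-after scene images around the bin, wrench, spare pulley and pin differ only by a small, even amount that I take as camera noise. None of them appears to have moved.

**Readings that disagreed:**
- The gripper showed 34–35 mm on the 40 mm flats, but the part lifted level and cleanly at 9.5 N.
- The finger had to travel about 8 mm further to reach the stop than I had worked out from the gripper opening.

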